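Read the amber lamp filter over the light pad

TASK

Find the amber filter plate, draw it up out of its grey stand, and hold it over the middle of the light pad, level with its label face up and about 8 cm above the pad, with its frosted end (the white end with the notched corner) pointing squarely to the pad's red-barred edge. Finish while still holding it in the gripper, clear of the pad; leave the green plate and the other loose things on the board where they are.

Things in the scene. Friction and masses are not known exactly. Their poses are not given: they have to be found in the camera images.
- amber_plate: Amber see-through plate, 60 x 44 x 5 mm, about 35 g, rigid. Origin at its centre. +x: normal of the label face (only that face has dark and blue marks); +y: along the 60 mm length to the white frosted end (last 18 mm); +z: across the 44 mm width to the notched long edge. Starts upright, +z up, in a stand's slot; both short ends overhang the stand by about 15 mm and can be pinched, 60 mm apart.
- amber_notch (a point): Inner corner of the notch (8 mm square) in the amber plate's frosted end, at 22 mm along its +y and 14 mm along its +z. At the start it is the upper right corner when the label faces you, upper left when you see the back.
- green_plate: The same plate in green, standing in the other stand. Not to be moved.
- stand_a: Fixed grey metal stand of the amber plate; origin on the table under the middle of the slot. Block 70 (its x) x 30 mm (its y, along the slot) on a foot 90 x 44 x 6 mm. Slot floor 31 mm, top of its 12 mm thick cheeks 45 mm above the table; slot 14 mm deep, 7 mm wide, open at both ends. The plate's label faces the stand's +x.
- stand_b: The same stand, holding the green plate.
- light_pad: Fixed light pad on the table, 120 x 120 x 12 mm, black frame with a bright window. Origin at the centre of its underside, z up. Its +x axis points to the edge that carries the red bar.
- pad_red (a point): Middle of the red bar on top of the light pad, 52 mm from the pad's centre along its +x.
- wagon: Bystander: red model wagon, 114 mm long, 45 mm high, on the nearer track at the back.
- handset: Bystander: grey handset with buttons, 130 x 65 x 22 mm, lying on the left.
- meter: Bystander: green hand meter, 170 x 80 x 45 mm, lying on the right.
- screwdriver: Bystander: screwdriver 160 mm long, lying on the right near the robot.
- carton: Bystander: small cardboard carton, 70 x 110 x 45 mm, at the back right.

How it is judged:
By the outcome, as a careful person would: the job done as asked, in the order asked, and still so for the second after the job is handed in, while the arm keeps its last pose, push and grip.
It also fails if it takes over 38 s, if anything falls off the work surface, if the arm or the gripper's body presses on something with over 40 N, if the wrist force passes 120 N, or if a joint passes its speed limit or range.

ROBOT

A 7-joint arm with a two-finger parallel gripper is mounted at the origin on the work surface. World frame = base frame: x ahead of the robot, y to its left, z up, the work surface at z = 0. Lengths are in m, angles in rad, forces in N, time in s.
With the tool pointing down it reaches from about 0.425 to 0.925 m from the base axis. Payload 6.8 kg.
Tool frame: the origin (TCP) lies at the very end of the fingers, on their centre line; the grasp point (between the pads) lies 19 mm behind it; x points along the fingers, y is the direction in which the jaws open and shut, and the axes are right-handed (so a half turn about x gives the same grasp; the last joint's range is limited). The gripper opens to 85 mm and grips with 20 to 120 N. Pads are 22 mm wide; open, the fingers measure 114 mm over their backs; the gripper's body (76 mm by 85 mm) begins 54 mm behind the grasp point. The pads swing forward as they close: fully open they stand 13 mm farther back than shut.
Start: joints at [-1.342, 0.477, 0.022, 1.555, -0.011, 1.109, -0.083], TCP at [0.223, 0.637, 0.231] pointing down, gripper open.
Joint ranges: [-2.96, 2.96], [-0.34, 2.1], [-1.41, 1.46], [0.24, 2.44], [-1.37, 4.51], [0.17, 1.92], [-2.96, 2.96]. Speed limits (rad/s): [2.39, 2.39, 3.14, 3.14, 3.14, 3.14, 3.14].

INTERFACE

Orientations are given as a rotation vector (axis times angle).
In Python, from bench import get_obs, grab_frame, camera_info, hand_in gives the robot as it stands.
- The arm moves only by the tool apply_moves, never from a script. Its argument "series" is text: rows parted by semicolons, each of 7 numbers parted by spaces: the turn, a rotation vector about the tool's x, y, z in rad, then the shift along the tool's x, y, z in m, then the opening, from 0 (shut) to 1 (fully open). In form: wx wy wz tx ty tz hand; .... A call has 1 to 12 rows; each row is the pose to reach, as a shift and turn from the pose commanded when the call began, along the tool's axes at that moment; what a row does not reach only later rows make up. A row lasts 1/8 s, in which the tool goes at most 62.5 mm and 10.7 degrees, less where a joint would pass 70% of its speed; a pose out of reach is approached as far as the arm can. A call with a gripper value outside its range is refused whole. The fingers move at their own pace and stop on an object; "force" is the grip in N (left out, the last holds). Time passes only in rows, so rows that repeat a pose let the fingers close. It gives the time, the measured TCP pose, the force and the opening at its end, in the units of the state.
- get_obs(): the state, without advancing time (a new reading comes with each control period).
- grab_frame(name): name is "scene" or "top" or "wrist"; returns the picture (480x640x3 uint8, blue, green, red); there is no depth.
- camera_info(name): a dict with "fov_y" (degrees; the focal length in pixels is half the picture's height over the tangent of half this angle, whatever the lens; pixels are square), "cx", "cy" (the principal point, pixels), "D" ([k1, k2, p1, p2, k3] as OpenCV has them; the pictures are not rectified), "rvec" (rotation vector, rad) and "tvec" (3), from world to camera coordinates, as OpenCV has them. Camera axes: x right, y down, z forward; pixel columns grow to the right and rows downward; lengths in m; the calibration is good to about 2 mm. A picture is of the moment at which its call begins: read the wrist's pose just before it. camera_info takes no time and is no camera call; for the wrist camera it gives the pose at the moment of the call.
- hand_in(): hands the job in, once; it reports no verdict.
The state is a dict: "clock": time; "joints": joint angles; "qvel": joint speeds; "tau": joint torques, N m; "tcp_pos": TCP position; "orientation": TCP orientation; "contact_force": force on the tool from outside, world axes, zero at the start; "moment": the same for the moment, N m; "grip_width": finger opening in m.
Only numpy, scipy, OpenCV 4.12 (cv2) and the standard library are available. Lean on these libraries where they do the work, as an engineer would, in place of code of your own. Each camera call takes 0.05 s, during which the arm holds its last target.

## Working session

There is one attempt and no reset: what is moved stays moved. The work goes in short steps, Python scripts to look and compute and a tool call to move; the robot and the scene stay as the last step left them, time stands still between calls to the robot, and variables do not carry over. Pictures are saved under pics/ and viewed, and the job is handed in when it is done.

Besides the shell and the picture viewer there is one more tool, called after "Emit:" as name(argument=value, ...) on one line, values as JSON. apply_moves: Moves the arm, as the interface text tells. Its arguments: {"type":"object","properties":{"series":{"type":"string"},"force":{"type":"number"}},"required":["series"]}

```bash
ls; mkdir -p pics
python3 - <<'E'
from bench import *
import cv2
print(get_obs())
for n in ["scene","top","wrist"]:
    print(n,camera_info(n)); cv2.imwrite(f"pics/{n}0.png",grab_frame(n))
E
```

```text
pics
{'clock': 0.0, 'joints': array([-1.3421151 ,  0.47781254,  0.02235308,  1.55642241, -0.01152381,
        1.10931027, -0.08310974]), 'qvel': array([ 1.74228035e-03, -3.23150531e-04,  2.91806977e-05,  1.87898616e-03,
        1.83634894e-03,  8.38929985e-04, -4.66105155e-04]), 'tau': array([-6.57759647e-04, -5.96445787e+01,  1.60744149e+00, -2.81198949e+01,
        1.23797043e-02,  9.58421471e-03,  6.58321355e-06]), 'tcp_pos': array([0.2228765 , 0.63652668, 0.2303299 ]), 'orientation': array([ 0.26286506,  1.55477655, -0.26572706]), 'contact_force': array([-0.18925059,  0.31671739, -0.17791267]), 'moment': array([0.01722472, 0.00648593, 0.02185042]), 'grip_width': 0.08513401580473691}
scene {'fov_y': 54.13448104323167, 'cx': 320.5367645767431, 'cy': 236.10627588674598, 'D': array([-0.07193483,  0.        ,  0.        ,  0.        ,  0.        ]), 'rvec': array([ 2.06216903,  1.43388747, -0.51897931]), 'tvec': array([-0.18524867, -0.30048697,  1.64100139])}
top {'fov_y': 52.44821422637297, 'cx': 332.03725331957367, 'cy': 236.17433429559614, 'D': array([-0.08730299,  0.        ,  0.        ,  0.        ,  0.        ]), 'rvec': array([ 2.14973576, -2.1758117 ,  0.0698758 ]), 'tvec': array([0.0118203 , 0.51986738, 1.22681071])}
wrist {'fov_y': 69.92736299430997, 'cx': 323.19526936264214, 'cy': 234.83608040074614, 'D': array([0.00103698, 0.        , 0.        , 0.        , 0.        ]), 'rvec': array([-2.37227114, -1.68223811, -0.2297906 ]), 'tvec': array([-0.67489728, -0.03516159,  0.37926548])}
```

View pics/scene0.png

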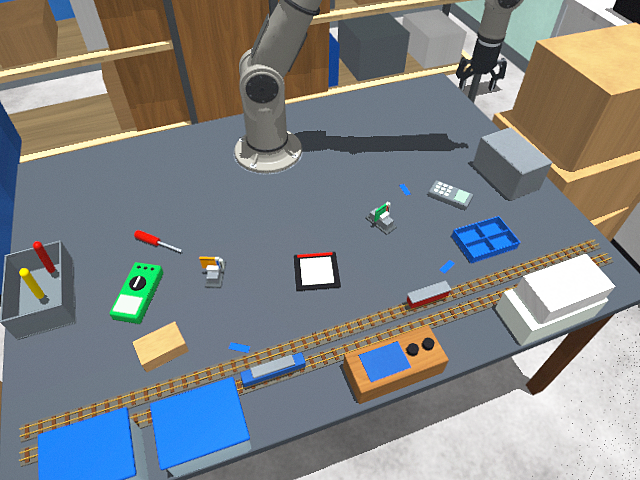

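View pics/top0.png

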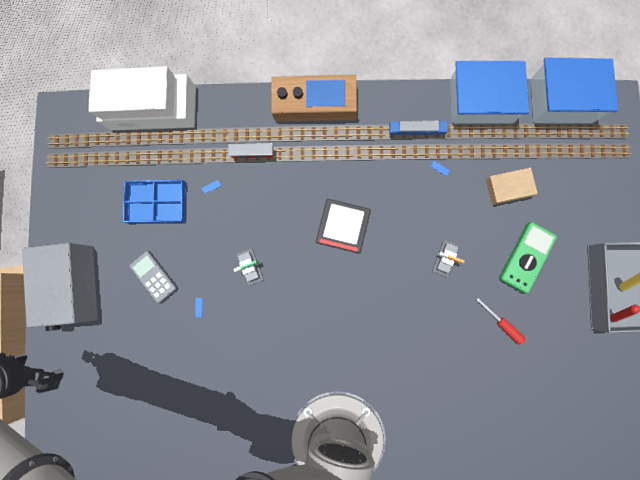

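View pics/wrist0.png

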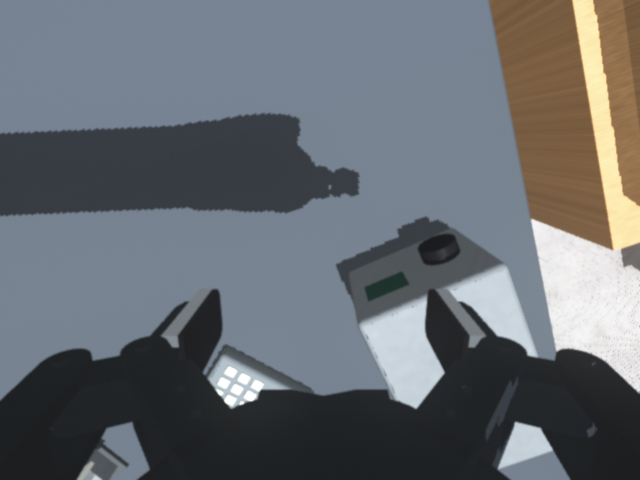

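The top view shows the amber plate at about (450,258), the pad at (343,226) with its red bar on the robot's side, and the green plate at (248,266). I'll zoom in on these.

```bash
cat > h.py <<'E'
import numpy as np, cv2
from scipy.spatial.transform import Rotation as R
from bench import *
def K(ci):
    f=240/np.tan(np.radians(ci['fov_y'])/2); return np.array([[f,0,ci['cx']],[0,f,ci['cy']],[0,0,1]])
def ray(ci,uv):
    p=cv2.undistortPoints(np.array(uv,float).reshape(-1,1,2),K(ci),ci['D']).reshape(-1,2)
    Rm=cv2.Rodrigues(ci['rvec'])[0]
    d=np.c_[p,np.ones(len(p))]@Rm; return -Rm.T@ci['tvec'],d/np.linalg.norm(d,axis=1)[:,None]
def onplane(ci,uv,z):
    o,d=ray(ci,uv); return o+d*((z-o[2])/d[:,2])[:,None]
def proj(ci,P): return cv2.projectPoints(np.array(P,float).reshape(-1,1,3),ci['rvec'],ci['tvec'],K(ci),ci['D'])[0].reshape(-1,2)
E
python3 - <<'E'
from h import *
t=cv2.imread('pics/top0.png');s=cv2.imread('pics/scene0.png')
a=cv2.resize(t[228:288,410:490],(640,480),interpolation=cv2.INTER_NEAREST)
b=cv2.resize(s[240:300,180:260],(640,480),interpolation=cv2.INTER_NEAREST)
cv2.imwrite('pics/z1.png',cv2.resize(np.hstack([a,b]),(800,300),interpolation=cv2.INTER_AREA))
ci=camera_info('top')
hsv=cv2.cvtColor(t,cv2.COLOR_BGR2HSV)
print(onplane(ci,[[450,258],[343,226],[341,247],[248,266]],0.012))
roi=np.zeros(t.shape[:2],np.uint8);roi[190:262,305:385]=1
red=((hsv[...,1]>120)&((hsv[...,0]<8)|(hsv[...,0]>172))&(hsv[...,2]>90)&(roi>0)).astype(np.uint8)
win=((hsv[...,2]>200)&(hsv[...,1]<60)&(roi>0)).astype(np.uint8)
blk=((hsv[...,2]<55)&(roi>0)).astype(np.uint8)
for n,m in (('red',red),('win',win),('all',red|win|blk)):
    c=max(cv2.findContours(m,0,1)[0],key=cv2.contourArea); r=cv2.minAreaRect(c)
    P=onplane(ci,cv2.boxPoints(r),.012); print(n,r,P.mean(0).round(4),[np.round(np.linalg.norm(P[i]-P[i-1]),4) for i in range(4)],np.degrees(np.arctan2(*(P[1]-P[0])[1::-1])))
E
```

```text
[[ 0.46052154 -0.29763751  0.012     ]
 [ 0.54714772 -0.02288631  0.012     ]
 [ 0.49263251 -0.01701556  0.012     ]
 [ 0.44619454  0.22486251  0.012     ]]
red ((338.2353210449219, 245.058837890625), (38.32062911987305, 3.395498752593994), 14.03624439239502) [ 0.4978 -0.0099  0.012 ] [np.float64(0.0991), np.float64(0.0088), np.float64(0.0992), np.float64(0.0088)] -14.515287033026269
win ((343.23529052734375, 223.558837890625), (34.1975212097168, 33.95498275756836), 14.03624439239502) [ 0.5537 -0.0236  0.012 ] [np.float64(0.0885), np.float64(0.0888), np.float64(0.0891), np.float64(0.0885)] -14.522124608554432
all ((343.23529052734375, 223.558837890625), (34.1975212097168, 33.95498275756836), 14.03624439239502) [ 0.5537 -0.0236  0.012 ] [np.float64(0.0885), np.float64(0.0888), np.float64(0.0891), np.float64(0.0885)] -14.522124608554432
```

View pics/z1.png

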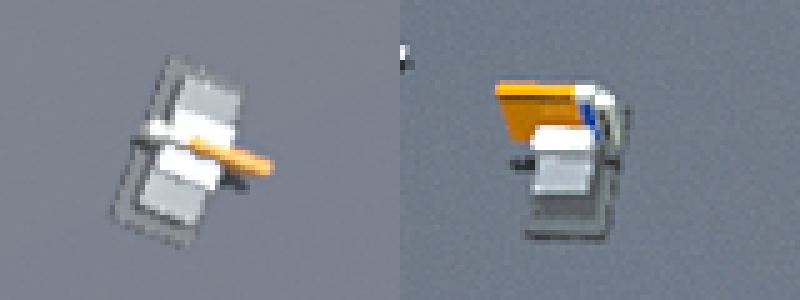

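```bash
cat >> h.py <<'E'
def pose(o=None):
    o=o or get_obs(); return np.array(o['tcp_pos']),R.from_rotvec(o['orientation'])
def frame(x,y):
    x=np.array(x,float);x/=np.linalg.norm(x);y=np.array(y,float);y-=x*(x@y);y/=np.linalg.norm(y)
    return R.from_matrix(np.c_[x,y,np.cross(x,y)])
def rel(p0,R0,p,Rt):
    return np.round(np.r_[(R0.inv()*Rt).as_rotvec(),R0.inv().apply(np.array(p)-p0)],3)
def d(deg,z=0): a=np.radians(deg); return np.array([np.cos(a),np.sin(a),z])
E
python3 - <<'E'
from h import *
p,Q=pose(); print(p,Q.as_matrix().round(3), camera_info('wrist')['tvec'])
ci=camera_info('wrist'); c=ray(ci,[[320,240]]); print('cam in tool',Q.inv().apply(c[0]-p),Q.inv().apply(c[1][0]))
t=cv2.imread('pics/top0.png');hsv=cv2.cvtColor(t,cv2.COLOR_BGR2HSV)
m=((hsv[...,0]>8)&(hsv[...,0]<25)&(hsv[...,1]>120)).astype(np.uint8); m[:235]=0;m[285:]=0;m[:,:420]=0;m[:,480:]=0
v=cv2.findNonZero(m).reshape(-1,2).astype(float); ct=camera_info('top')
P=onplane(ct,v,.075)[:,:2]; mu=P.mean(0); w,V=np.linalg.eigh(np.cov(P.T)); print(len(v),mu,V[:,1],np.degrees(np.arctan2(V[1,1],V[0,1])),P@V[:,1])
for via in ([.6,.15,.3],[.56,-.02,.35]):
    print(rel(p,Q,via,frame([0,0,-1],d(73))),rel(p,Q,via,frame([0,0,-1],-d(73))))
E
```

```text
[0.22290006 0.63667029 0.23055883] [[-0.     0.33   0.944]
 [-0.001  0.944 -0.33 ]
 [-1.    -0.001  0.   ]] [-0.67504016 -0.03514035  0.37923199]
cam in tool [-0.14300897  0.00089954 -0.06834583] [ 0.95849942 -0.00964412  0.28493132]
38 [ 0.4539652  -0.29807736] [0.34067196 0.94018222] 70.08218109240555 [-0.10720467 -0.10564537 -0.10796837 -0.11029174 -0.11261549 -0.10873202
 -0.11105503 -0.11337842 -0.1157022  -0.11802638 -0.12035097 -0.12500137
 -0.11878855 -0.12111277 -0.12343741 -0.12576246 -0.12808792 -0.12187455
 -0.12419882 -0.12652351 -0.12884863 -0.13117417 -0.13350014 -0.13582655
 -0.13815341 -0.14048071 -0.12496021 -0.12728455 -0.12960931 -0.13193449
 -0.13426011 -0.13658617 -0.13891267 -0.14123963 -0.13502007 -0.13734577
 -0.13967193 -0.14199853]
[-0.04   0.     0.001 -0.069 -0.335  0.517] [ 3.102e+00  2.000e-03 -0.000e+00 -6.900e-02 -3.350e-01  5.170e-01]
[-0.04   0.     0.001 -0.119 -0.509  0.535] [ 3.102e+00  2.000e-03 -0.000e+00 -1.190e-01 -5.090e-01  5.350e-01]
```

Emit:
apply_moves(series="0 0 0 -0.10 -0.335 0.517 1;0 0 0 -0.10 -0.335 0.517 1;0 0 0 -0.10 -0.335 0.517 1;0 0 0 -0.10 -0.335 0.517 1;0 0 0 -0.10 -0.335 0.517 1;0 0 0 -0.10 -0.335 0.517 1;0 0 0 -0.10 -0.335 0.517 1;0 0 0 -0.10 -0.509 0.535 1;0 0 0 -0.10 -0.509 0.535 1;0 0 0 -0.10 -0.509 0.535 1;0 0 0 -0.10 -0.509 0.535 1;0 0 0 -0.10 -0.509 0.535 1")

```text
clock: 1.65
tcp_pos: [0.5569, -0.0096, 0.3303]
orientation: [0.264, 1.555, -0.264]
contact_force: [-0.3, -0.3, 0.7]
grip_width: 0.0855
```

Run:
```python
from h import *
o=get_obs(); print(o['clock'],o['joints'].round(3),o['tcp_pos'],R.from_rotvec(o['orientation']).as_matrix().round(3))
```

```text
1.65 [-0.416  0.203  0.383  1.735 -0.08   1.219  1.221] [ 0.55690111 -0.0095628   0.3303    ] [[ 0.     0.33   0.944]
 [ 0.     0.944 -0.33 ]
 [-1.     0.    -0.   ]]
```

Run:
```python
from h import *
ci=camera_info('wrist'); t=grab_frame('wrist'); cv2.imwrite('pics/w1.png',t)
hsv=cv2.cvtColor(t,cv2.COLOR_BGR2HSV)
red=((hsv[...,1]>120)&((hsv[...,0]<8)|(hsv[...,0]>172))&(hsv[...,2]>90)).astype(np.uint8)
win=((hsv[...,2]>200)&(hsv[...,1]<60)).astype(np.uint8)
blk=((hsv[...,2]<55)).astype(np.uint8)
for n,m in (('red',red),('win',win)):
    c=max(cv2.findContours(m,0,1)[0],key=cv2.contourArea); r=cv2.minAreaRect(c)
    P=onplane(ci,cv2.boxPoints(r),.012); print(n,r,P.mean(0).round(4),[np.round(np.linalg.norm(P[i]-P[i-1]),4) for i in range(4)],np.degrees(np.arctan2(*(P[1]-P[0])[1::-1])))
p,Q=pose(); g=np.array([.55,-.02,.28])
for a in (30,45):
  a=np.radians(a); x=d(76)*np.cos(a)-np.array([0,0,np.sin(a)])
  for y in (d(166),-d(166)): F=frame(x,y); print(rel(p,Q,g+.019*x,F))
```

```text
red ((307.18316650390625, 150.83169555664062), (8.855831146240234, 78.60794067382812), 84.2894058227539) [ 0.5005 -0.0112  0.012 ] [np.float64(0.0113), np.float64(0.1024), np.float64(0.0112), np.float64(0.1031)] 76.20858895745637
win ((311.0852966308594, 192.6088104248047), (66.57256317138672, 68.95014953613281), 85.60128784179688) [ 0.5549 -0.0252  0.012 ] [np.float64(0.0904), np.float64(0.0907), np.float64(0.09), np.float64(0.0956)] 74.98260952798746
[-1.501 -0.782  0.874  0.061  0.014 -0.01 ]
[ 1.321  0.852  0.763  0.061  0.014 -0.01 ]
[-1.576 -0.589  0.66   0.065  0.011 -0.009]
[ 1.386  0.643  0.574  0.065  0.011 -0.009]
```

View pics/w1.png

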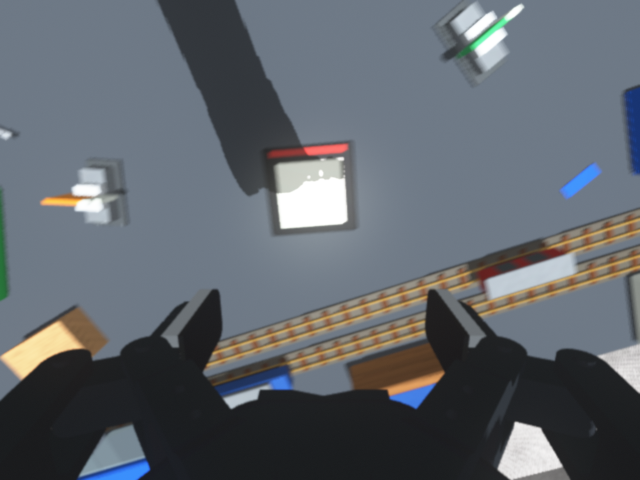

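The wrist picture shows the pad at (311,188) with its red bar at (307,151). The amber stand is at (92,195) and the green one at (478,40). The two views put the pad centre near (0.550, -0.0235) and the red-bar direction near 165.6°. Next I'll test, empty-handed and high up, whether the arm can reach the final tilt.

Emit:
apply_moves(series="-1.58 -0.59 0.66 0.065 0.011 -0.009 1;-1.58 -0.59 0.66 0.065 0.011 -0.009 1;-1.58 -0.59 0.66 0.065 0.011 -0.009 1;-1.58 -0.59 0.66 0.065 0.011 -0.009 1;-1.58 -0.59 0.66 0.065 0.011 -0.009 1;-1.58 -0.59 0.66 0.065 0.011 -0.009 1;-1.58 -0.59 0.66 0.065 0.011 -0.009 1;-1.58 -0.59 0.66 0.065 0.011 -0.009 1;-1.58 -0.59 0.66 0.065 0.011 -0.009 1;-1.58 -0.59 0.66 0.065 0.011 -0.009 1;-1.58 -0.59 0.66 0.065 0.011 -0.009 1;-1.58 -0.59 0.66 0.065 0.011 -0.009 1")

```text
clock: 3.2
tcp_pos: [0.5512, 0.0068, 0.2661]
orientation: [-0.461, 0.787, 1.168]
contact_force: [0.2, 1.2, -4.4]
grip_width: 0.0854
```

Run:
```python
from h import *
o=get_obs(); print(o['clock'],o['joints'].round(3),o['tcp_pos'],R.from_rotvec(o['orientation']).as_matrix().round(3))
```

```text
3.2 [ 1.179  0.588 -1.215  1.887 -0.203  0.875  2.954] [0.55122379 0.00675096 0.26612225] [[ 0.177 -0.936  0.305]
 [ 0.634  0.345  0.692]
 [-0.753  0.072  0.655]]
```

That choice of jaw direction runs joint 7 to its limit (2.954). Turned half round (tool y = −plate y), it leaves plenty of range. I'll go to hover over the amber plate with the jaws that way and a 45° tilt.

Run:
```python
from h import *
p,Q=pose(); a=np.radians(45); c=np.array([.458,-.290,.053])
x=-d(-18)*np.sin(a)-np.array([0,0,np.cos(a)]); F=frame(x,-d(72))
Fd=frame([0,0,-1],-d(72))
print('down',rel(p,Q,[.53,-.2,.3],Fd), np.degrees((Q.inv()*Fd).magnitude()))
print('hov',rel(p,Q,c-.10*x+.019*x,F),np.degrees((Q.inv()*F).magnitude()), c-.081*x)
```

```text
down [-1.559  0.609  0.523 -0.16  -0.049 -0.127] 100.46977268283169
hov [-1.215  0.004  1.057 -0.089 -0.084 -0.331] 92.25628964368816 [ 0.51247238 -0.30769915  0.11027565]
```

Run:
```python
from h import *
p,Q=pose()
for y in (70,50,30):
    F=frame([0,0,-1],d(y)); print(y,rel(p,Q,[.55,-.15,.30],F), np.degrees((Q.inv()*F).magnitude()))
```

```text
70 [ 1.467  0.505 -0.61  -0.125 -0.051 -0.087] 95.52151145990275
50 [ 1.796  0.412 -0.724 -0.125 -0.051 -0.087] 113.41847081586384
30 [ 2.122  0.298 -0.834 -0.125 -0.051 -0.087] 131.73217888746595
```

Emit:
apply_moves(series="1.8 0.41 -0.72 -0.125 -0.05 -0.087 1;1.8 0.41 -0.72 -0.125 -0.05 -0.087 1;1.8 0.41 -0.72 -0.125 -0.05 -0.087 1;1.8 0.41 -0.72 -0.125 -0.05 -0.087 1;1.8 0.41 -0.72 -0.125 -0.05 -0.087 1;1.8 0.41 -0.72 -0.125 -0.05 -0.087 1;1.8 0.41 -0.72 -0.125 -0.05 -0.087 1;1.8 0.41 -0.72 -0.125 -0.05 -0.087 1;1.8 0.41 -0.72 -0.125 -0.05 -0.087 1;1.8 0.41 -0.72 -0.125 -0.05 -0.087 1;1.8 0.41 -0.72 -0.125 -0.05 -0.087 1;1.8 0.41 -0.72 -0.125 -0.05 -0.087 1")

```text
clock: 4.7
tcp_pos: [0.5499, -0.1499, 0.2982]
orientation: [0.554, 1.505, -0.549]
contact_force: [0.8, 0.1, 0.0]
grip_width: 0.0855
```

Run:
```python
from h import *
o=get_obs(); print(o['clock'],o['joints'].round(3),o['tcp_pos'],R.from_rotvec(o['orientation']).as_matrix().round(3))
p,Q=pose(); a=np.radians(45); c=np.array([.458,-.290,.053])
x=-d(-18)*np.sin(a)-np.array([0,0,np.cos(a)]); F=frame(x,-d(72))
print('down',rel(p,Q,[.53,-.25,.3],frame([0,0,-1],d(-50))))
print('hov',rel(p,Q,c-.10*x+.019*x,F),np.degrees((Q.inv()*F).magnitude()), c-.081*x)
```

```text
4.7 [ 0.638  0.307 -0.596  1.694  0.178  1.2    0.865] [ 0.54989749 -0.14990226  0.29824218] [[-0.004  0.647  0.762]
 [ 0.005  0.762 -0.647]
 [-1.     0.001 -0.007]]
down [ 1.739 -0.006  0.005 -0.002 -0.089  0.05 ]
hov [ 2.567 -0.213 -1.054  0.187 -0.145  0.075] 159.42854865039192 [ 0.51247238 -0.30769915  0.11027565]
```

Emit:
apply_moves(series="2.567 -0.213 -1.054 0.09 -0.145 0.06 1;2.567 -0.213 -1.054 0.09 -0.145 0.06 1;2.567 -0.213 -1.054 0.09 -0.145 0.06 1;2.567 -0.213 -1.054 0.09 -0.145 0.06 1;2.567 -0.213 -1.054 0.09 -0.145 0.06 1;2.567 -0.213 -1.054 0.09 -0.145 0.06 1;2.567 -0.213 -1.054 0.09 -0.145 0.06 1;2.567 -0.213 -1.054 0.09 -0.145 0.06 1;2.567 -0.213 -1.054 0.09 -0.145 0.06 1;2.567 -0.213 -1.054 0.09 -0.145 0.06 1;2.567 -0.213 -1.054 0.09 -0.145 0.06 1;2.567 -0.213 -1.054 0.09 -0.145 0.06 1")

```text
clock: 6.2
tcp_pos: [0.5003, -0.2998, 0.2076]
orientation: [1.262, 0.373, -2.761]
contact_force: [-0.2, 0.2, -0.0]
grip_width: 0.0855
```

Run:
```python
from h import *
o=get_obs(); print(o['clock'],o['joints'].round(3),o['tcp_pos'],R.from_rotvec(o['orientation']).as_matrix().round(3))
p,Q=pose(); a=np.radians(45); c=np.array([.458,-.290,.053])
x=-d(-18)*np.sin(a)-np.array([0,0,np.cos(a)]); F=frame(x,-d(72))
print('hov',rel(p,Q,c-.14*x+.019*x,F),np.degrees((Q.inv()*F).magnitude()), c-.081*x)
```

```text
6.2 [ 0.314  0.74   0.021  1.349  0.181  1.745 -1.021] [ 0.50025246 -0.29982343  0.20759515] [[-0.657  0.175 -0.734]
 [ 0.026 -0.967 -0.254]
 [-0.754 -0.186  0.63 ]]
hov [ 0.486 -0.041 -0.197  0.026  0.036 -0.068] 30.154594228362495 [ 0.51247238 -0.30769915  0.11027565]
```

Emit:
apply_moves(series="0.486 -0.041 -0.197 0.026 0.036 -0.068 1;0.486 -0.041 -0.197 0.026 0.036 -0.068 1;0.486 -0.041 -0.197 0.026 0.036 -0.068 1;0.486 -0.041 -0.197 0.026 0.036 -0.068 1;0.486 -0.041 -0.197 0.026 0.036 -0.068 1")

```text
clock: 6.82
tcp_pos: [0.5398, -0.3165, 0.1393]
orientation: [-1.095, 0.166, 2.634]
contact_force: [0.9, 1.2, -0.3]
grip_width: 0.0856
```

Run:
```python
from h import *
o=get_obs(); print(o['clock'],o['joints'].round(3),o['tcp_pos'],R.from_rotvec(o['orientation']).as_matrix().round(3))
for n in ['wrist','top']: cv2.imwrite(f'pics/{n}2.png',grab_frame(n))
t=cv2.imread('pics/top2.png'); cv2.imwrite('pics/top2z.png',cv2.resize(t[218:298,390:500],(770,560)))
```

```text
6.825 [ 0.328  0.95   0.138  1.15  -0.01   1.825 -1.42 ] [ 0.53977989 -0.31650805  0.13933261] [[-0.672 -0.302 -0.676]
 [ 0.215 -0.953  0.212]
 [-0.708 -0.003  0.706]]
```

View pics/wrist2.png

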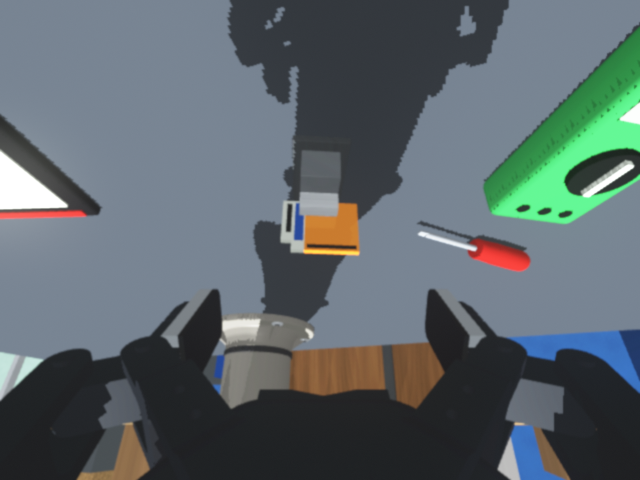

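View pics/top2z.png

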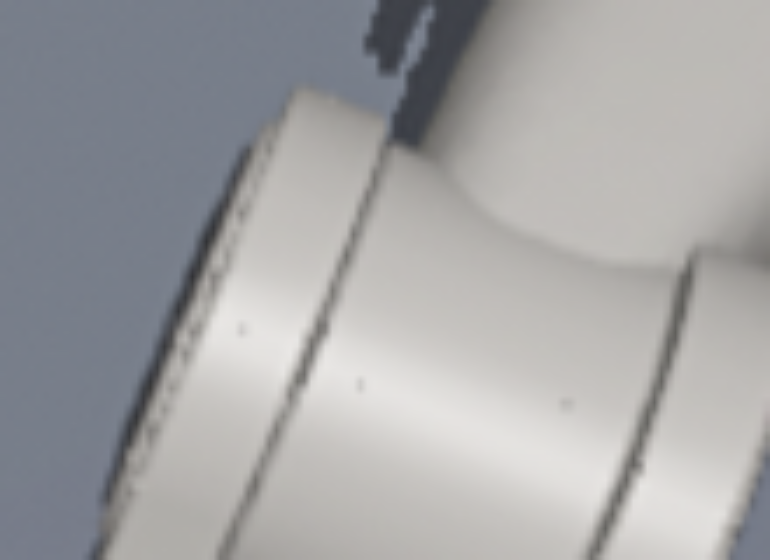

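The 45° tilt is reachable. The wrist view shows the label face: white frosted end on the left (282–302, 200–253), blue mark and amber body out to (359,255). I'll zoom in on it.

Run:
```python
from h import *
t=cv2.imread('pics/wrist2.png'); cv2.imwrite('pics/w2z.png',cv2.resize(t[190:265,270:370],(800,600),interpolation=cv2.INTER_NEAREST))
```

```text
(no output)
```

View pics/w2z.png

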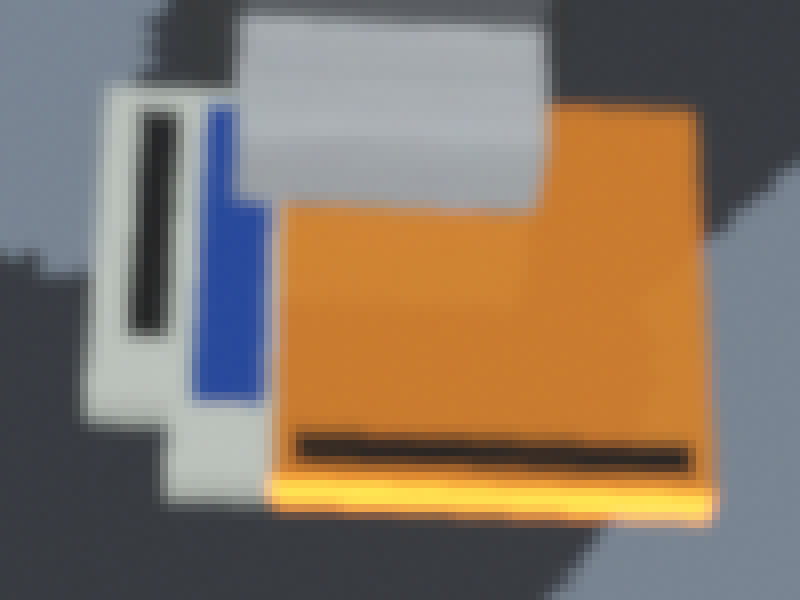

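Run:
```python
from h import *
ci=camera_info('wrist')
Z=np.array([[712,490,.075,-30],[272,475,.075,12],[165,495,.075,22],[716,524,.075,-30],[700,108,.031,-30],[108,88,.031,30],[82,422,.067,30]],float)
P=np.array([onplane(ci,[[270+a/8-.5,190+b/8-.5]],z)[0] for a,b,z,_ in Z]); print(P.round(4))
A=P[[0,1,4,5,6]];s=Z[[0,1,4,5,6],3]/1000
c=np.polyfit(s,A[:,:2],1); print(c, np.linalg.norm(c[0]),np.degrees(np.arctan2(c[0,1],c[0,0])))
u=c[0]/np.linalg.norm(c[0]); n=np.array([u[1],-u[0]]); print('res',A[:,:2]-np.outer(s,c[0])-c[1],'centre',c[1]-.0025*n)
# cross-check top: frost/amber
print('top proj', proj(camera_info('top'),[[*(c[1]+u*k),.075] for k in (-.03,.012,.022)]))
```

```text
[[ 0.4525 -0.3151  0.075 ]
 [ 0.4679 -0.2763  0.075 ]
 [ 0.4671 -0.2651  0.075 ]
 [ 0.4452 -0.3139  0.075 ]
 [ 0.4522 -0.316   0.031 ]
 [ 0.4737 -0.2593  0.031 ]
 [ 0.4694 -0.257   0.067 ]]
[[ 0.32631177  0.95411783]
 [ 0.46236299 -0.28703972]] 1.0083750277706367 71.11912524004116
res [[-9.55516429e-05  5.41592943e-04]
 [ 1.63603145e-03 -7.47318687e-04]
 [-3.95257793e-04 -3.17397337e-04]
 [ 1.59620145e-03 -8.82133220e-04]
 [-2.74142347e-03  1.40525630e-03]] centre [ 0.45999751 -0.28623072]
top proj [[462.82475523 259.93423611]
 [446.50833527 254.61532062]
 [442.62107339 253.34876894]]
```

Plate length comes out at 60.5 mm against 60 given, which is a good check. Centre is (0.460, -0.287), length direction 71°. Next is the straight approach.

Run:
```python
from h import *
p,Q=pose(); a=np.radians(45); c=np.array([.4597,-.2866,.053])
x=-d(-19)*np.sin(a)-np.array([0,0,np.cos(a)]); F=frame(x,-d(71))
print('pre',rel(p,Q,c-.10*x,F)); print('gr',rel(p,Q,c+.023*x,F),c+.023*x)
```

```text
pre [ 0.019 -0.002 -0.016  0.022 -0.002 -0.001]
gr [ 0.019 -0.002 -0.016  0.145 -0.004 -0.   ] [ 0.4443226  -0.28130514  0.03673654]
```

Emit:
apply_moves(series="0.019 -0.002 -0.016 0.022 -0.002 -0.001 1;0.019 -0.002 -0.016 0.05 -0.003 -0.001 1;0.019 -0.002 -0.016 0.08 -0.003 0 1;0.019 -0.002 -0.016 0.11 -0.004 0 1;0.019 -0.002 -0.016 0.13 -0.004 0 1;0.019 -0.002 -0.016 0.145 -0.004 0 1;0.019 -0.002 -0.016 0.145 -0.004 0 1")

```text
clock: 7.8
tcp_pos: [0.4429, -0.2811, 0.0364]
orientation: [-1.079, 0.184, 2.614]
contact_force: [0.3, 0.2, 0.1]
grip_width: 0.0854
```

Run:
```python
from h import *
o=get_obs(); print(o['clock'],o['joints'].round(3),o['tcp_pos'],R.from_rotvec(o['orientation']).as_matrix().round(3))
for n in ['wrist']: cv2.imwrite(f'pics/{n}3.png',grab_frame(n))
```

```text
7.8 [ 0.335  0.924  0.121  1.489 -0.014  1.517 -1.45 ] [ 0.44289446 -0.28106371  0.03638489] [[-0.67  -0.328 -0.666]
 [ 0.231 -0.945  0.232]
 [-0.706  0.002  0.709]]
```

View pics/wrist3.png

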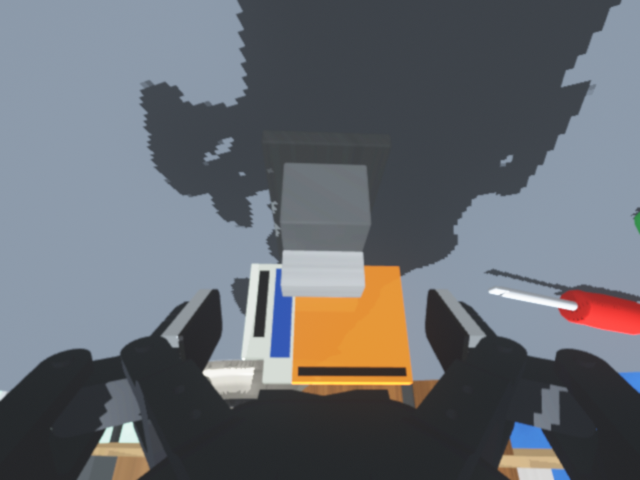

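The plate lies centred between the open pads: its ends are at x≈246 and 410, the pads at 222 and 427. I'll close on it.

Emit:
apply_moves(series="0 0 0 0 0 0 0.5;0 0 0 0 0 0 0.5;0 0 0 0 0 0 0.5;0 0 0 0 0 0 0.5;0 0 0 0 0 0 0.5;0 0 0 0 0 0 0.5", force=40)

```text
clock: 8.6
tcp_pos: [0.4442, -0.2818, 0.037]
orientation: [-1.082, 0.186, 2.612]
contact_force: [2.8, -0.0, 5.5]
grip_width: 0.0591
```

Run:
```python
from h import *
o=get_obs(); print(o['clock'],o['grip_width'],o['contact_force'],o['tcp_pos'],R.from_rotvec(o['orientation']).inv().apply([0,0,1]))
for n in ['wrist']: cv2.imwrite(f'pics/{n}4.png',grab_frame(n))
```

```text
8.6 0.05905188395514293 [ 2.81568528 -0.03097197  5.45550231] [ 0.44421437 -0.28184628  0.0370264 ] [-0.70733511  0.00235903  0.70687444]
```

View pics/wrist4.png

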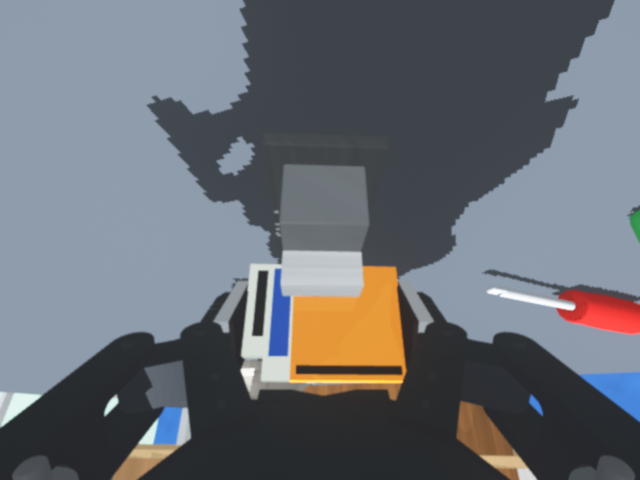

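Gripped at 59 mm. Now straight up.

Emit:
apply_moves(series="0 0 0 -0.004 0 0.004 0.5;0 0 0 -0.011 0 0.011 0.5;0 0 0 -0.018 0 0.018 0.5;0 0 0 -0.025 0 0.025 0.5;0 0 0 -0.039 0 0.039 0.5;0 0 0 -0.06 0 0.06 0.5;0 0 0 -0.08 0 0.08 0.5;0 0 0 -0.1 0 0.1 0.5;0 0 0 -0.11 0 0.11 0.5;0 0 0 -0.11 0 0.11 0.5")

```text
clock: 9.9
tcp_pos: [0.444, -0.2815, 0.1929]
orientation: [-1.082, 0.186, 2.612]
contact_force: [1.0, 0.3, -0.9]
grip_width: 0.059
```

Run:
```python
from h import *
o=get_obs(); print(o['clock'],o['joints'].round(3),o['grip_width'],o['contact_force'],o['tcp_pos'],R.from_rotvec(o['orientation']).as_matrix().round(3))
for n in ['wrist']: cv2.imwrite(f'pics/{n}5.png',grab_frame(n))
```

```text
9.9 [ 3.220e-01  7.320e-01  1.430e-01  1.453e+00  1.000e-03  1.742e+00
 -1.439e+00] 0.05900303436345305 [ 1.02911401  0.29454607 -0.92431068] [ 0.44402236 -0.28149268  0.1929415 ] [[-0.668 -0.329 -0.668]
 [ 0.23  -0.944  0.234]
 [-0.708  0.002  0.707]]
```

View pics/wrist5.png

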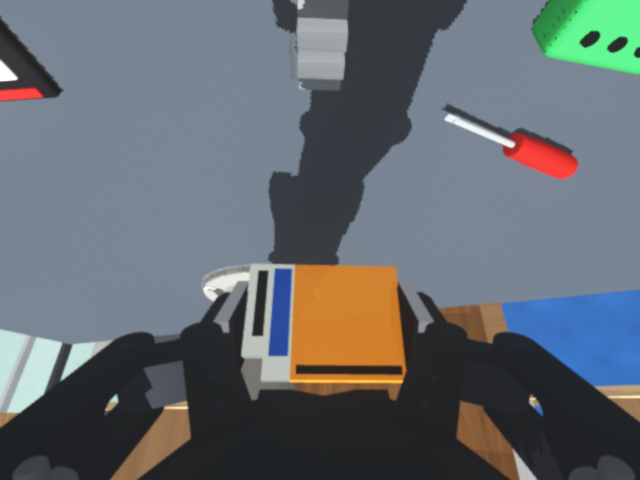

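The plate is out of the slot and hasn't slipped: the corners are in the same pixels as at the grasp. I'll measure its pose in the gripper.

Run:
```python
from h import *
t=cv2.imread('pics/wrist5.png'); cv2.imwrite('pics/w5z.png',cv2.resize(t[255:399,230:422],(768,576),interpolation=cv2.INTER_CUBIC))
```

```text
(no output)
```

View pics/w5z.png

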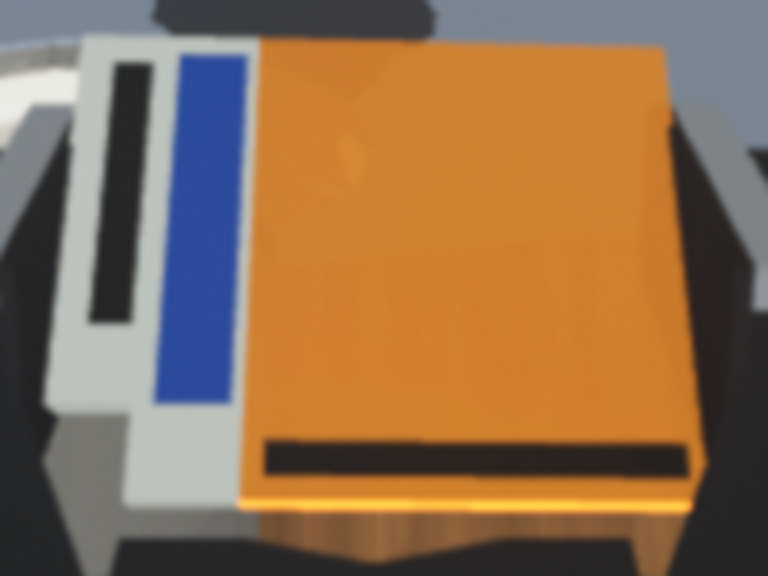

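```bash
cat >> h.py <<'E'
def platepose(ci,px,model):
    ok,rv,tv=cv2.solvePnP(np.array(model,float)/1000,np.array(px,float),K(ci),ci['D'])
    e=cv2.projectPoints(np.array(model,float)/1000,rv,tv,K(ci),ci['D'])[0].reshape(-1,2)-px
    Rw=R.from_rotvec(ci['rvec']).inv()
    return Rw.apply(tv.ravel()-ci['tvec']),Rw*R.from_rotvec(rv.ravel()),e
MODEL=[[2.5,30,-22],[2.5,-30,-22],[2.5,12,-22],[2.5,12,22],[2.5,30,14],[2.5,22,14],[2.5,22,22]]
E
python3 - <<'E'
from h import *
ci=camera_info('wrist')
z=np.array([[82,36],[665,47],[259,38],[240,500],[44,405],[130,412],[122,505]],float)
px=z/4+[230,255]-.375
c,Rp,e=platepose(ci,px,MODEL); p,Q=pose()
print(c,e.round(1)); T=Q.inv()*Rp; print('plate in tool',Q.inv().apply(c-p),'\n',T.as_matrix().round(3)); print('world',Rp.as_matrix().round(3))
E
```

```text
[ 0.45963147 -0.28566006  0.20819025] [[ 0.  -0.1]
 [-0.1 -0.1]
 [-0.1  0.2]
 [-0.4  1. ]
 [-0.4  0.4]
 [ 0.4 -1.1]
 [ 0.5 -0.4]]
plate in tool [-0.02325911 -0.00100567 -0.00022127] 
 [[-0.737 -0.029 -0.675]
 [ 0.043 -0.999 -0.003]
 [-0.674 -0.031  0.738]]
world [[ 0.929  0.369 -0.039]
 [-0.368  0.93   0.019]
 [ 0.044 -0.004  0.999]]
```

The plate sits 23 mm behind the TCP, centred and square, within about 2°. Next I'll swing over the pad, high up.

Run:
```python
from h import *
p,Q=pose(); s=np.sqrt(.5)
x=d(75.6)*s-np.array([0,0,s]); F=frame(x,-d(165.6))
for z in (.24,.093): print(rel(p,Q,np.array([.55,-.0235,z])+.0233*x,F),np.degrees((Q.inv()*F).magnitude()))
print(np.array([.55,-.0235,.093])+.0233*x)
```

```text
[-1.797e+00  1.171e+00 -1.000e-03 -3.300e-02 -2.950e-01  1.300e-02] 122.90233096663812
[-1.797e+00  1.171e+00 -1.000e-03  7.100e-02 -2.950e-01 -9.100e-02] 122.90233096663812
[ 0.55409731 -0.00754202  0.07652441]
```

Emit:
apply_moves(series="-1.797 1.171 0 -0.033 -0.295 0.013 0.5;-1.797 1.171 0 -0.033 -0.295 0.013 0.5;-1.797 1.171 0 -0.033 -0.295 0.013 0.5;-1.797 1.171 0 -0.033 -0.295 0.013 0.5;-1.797 1.171 0 -0.033 -0.295 0.013 0.5;-1.797 1.171 0 -0.033 -0.295 0.013 0.5;-1.797 1.171 0 -0.033 -0.295 0.013 0.5;-1.797 1.171 0 -0.033 -0.295 0.013 0.5;-1.797 1.171 0 -0.033 -0.295 0.013 0.5;-1.797 1.171 0 -0.033 -0.295 0.013 0.5;-1.797 1.171 0 -0.033 -0.295 0.013 0.5;-1.797 1.171 0 -0.033 -0.295 0.013 0.5")

```text
clock: 11.45
tcp_pos: [0.5527, -0.0083, 0.2219]
orientation: [2.005, 1.556, -0.83]
contact_force: [0.7, -0.0, 0.7]
grip_width: 0.0588
```

Run:
```python
from h import *
o=get_obs(); print(o['clock'],o['joints'].round(3),o['grip_width'],o['contact_force'],o['tcp_pos'],R.from_rotvec(o['orientation']).as_matrix().round(3))
p,Q=pose(); s=np.sqrt(.5)
x=d(75.6)*s-np.array([0,0,s]); F=frame(x,-d(165.6))
for z in (.24,.15,.093): print(rel(p,Q,np.array([.55,-.0235,z])+.0233*x,F),np.degrees((Q.inv()*F).magnitude()))
```

```text
11.45 [ 0.766  0.454 -0.554  1.928 -0.699  0.957  0.458] 0.05879639693295671 [ 0.69289285 -0.03681309  0.72223189] [ 0.55266419 -0.00834597  0.22192562] [[ 0.176  0.968 -0.177]
 [ 0.686 -0.249 -0.683]
 [-0.706 -0.001 -0.708]]
[-0.001 -0.002  0.001 -0.     0.001 -0.002] 0.12372138418761962
[-0.001 -0.002  0.001  0.063  0.001  0.062] 0.12372138418761962
[-0.001 -0.002  0.001  0.103  0.001  0.102] 0.12372138418761962
```

Emit:
apply_moves(series="0 0 0 0.015 0.001 0.015 0.5;0 0 0 0.04 0.001 0.04 0.5;0 0 0 0.065 0.001 0.065 0.5;0 0 0 0.085 0.001 0.085 0.5;0 0 0 0.103 0.001 0.102 0.5;0 0 0 0.103 0.001 0.102 0.5;0 0 0 0.103 0.001 0.102 0.5")

```text
clock: 12.32
tcp_pos: [0.5552, -0.0063, 0.079]
orientation: [2.003, 1.554, -0.831]
contact_force: [1.1, -0.1, -0.3]
grip_width: 0.0592
```

Run:
```python
from h import *
o=get_obs(); print(o['clock'],o['joints'].round(3),o['grip_width'],o['contact_force'],o['tcp_pos'],R.from_rotvec(o['orientation']).as_matrix().round(3))
for n in ['wrist','top','scene']: cv2.imwrite(f'pics/{n}6.png',grab_frame(n))
t=cv2.imread('pics/top6.png')[180:280,280:410];s=cv2.imread('pics/scene6.png')[200:300,250:380]
cv2.imwrite('pics/c6.png',cv2.resize(np.hstack([t,s]),(780,300),interpolation=cv2.INTER_CUBIC))
```

```text
12.325 [ 0.747  0.696 -0.551  1.982 -0.708  0.716  0.631] 0.059249041582752814 [ 1.13076631 -0.0936166  -0.25375558] [ 0.55519831 -0.00627146  0.07897587] [[ 0.175  0.969 -0.176]
 [ 0.685 -0.248 -0.685]
 [-0.708 -0.001 -0.707]]
```

View pics/c6.png

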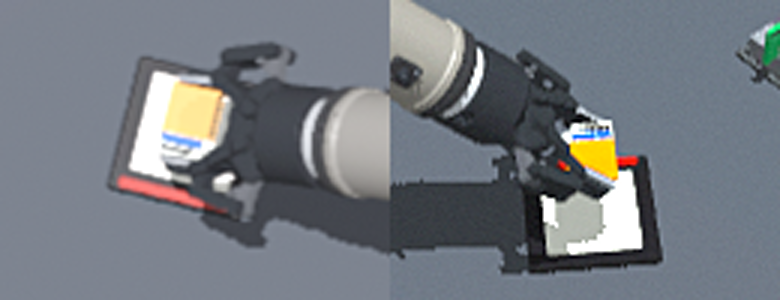

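View pics/wrist6.png

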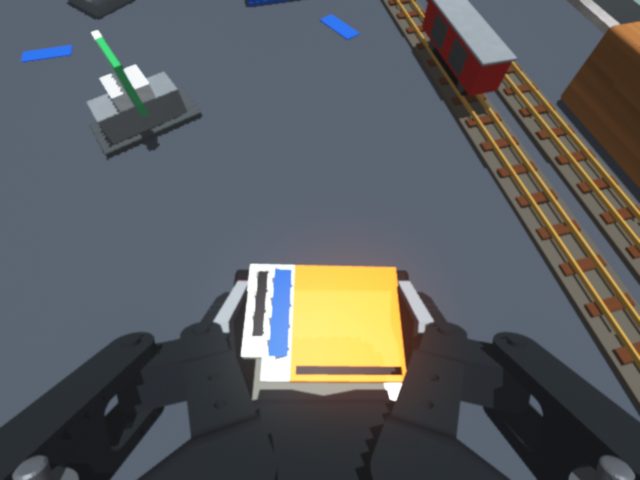

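View pics/scene6.png

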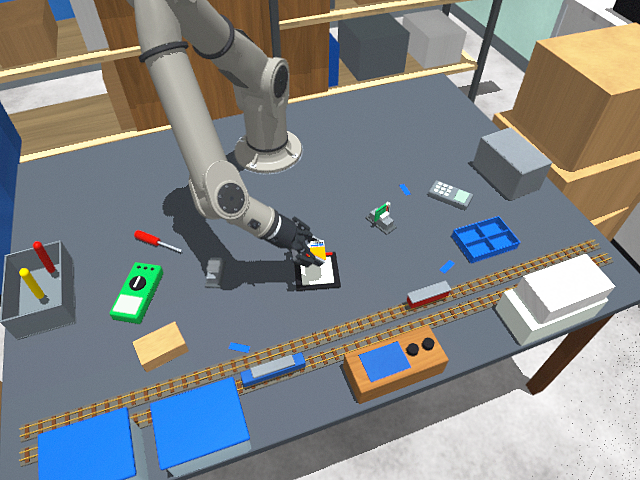

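The plate hangs over the pad, label up and frosted end toward the red bar. I'll measure tilt and centring in the top and wrist views.

Run:
```python
from h import *
t=cv2.imread('pics/wrist6.png'); a=cv2.resize(t[255:399,230:422],(768,576),interpolation=cv2.INTER_CUBIC); cv2.imwrite('pics/w6z.png',a)
t=cv2.imread('pics/top6.png'); cv2.imwrite('pics/t6z.png',cv2.resize(t[195:245,320:380],(720,600),interpolation=cv2.INTER_CUBIC))
```

```text
(no output)
```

View pics/w6z.png

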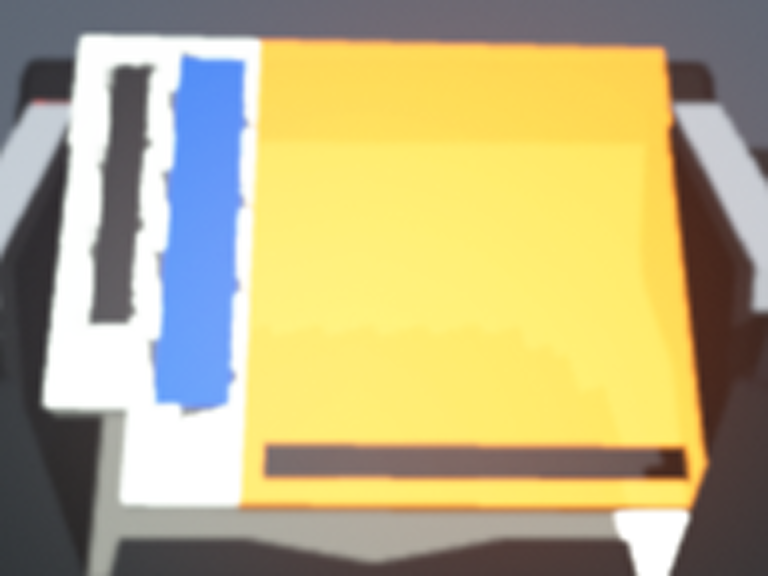

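View pics/t6z.png

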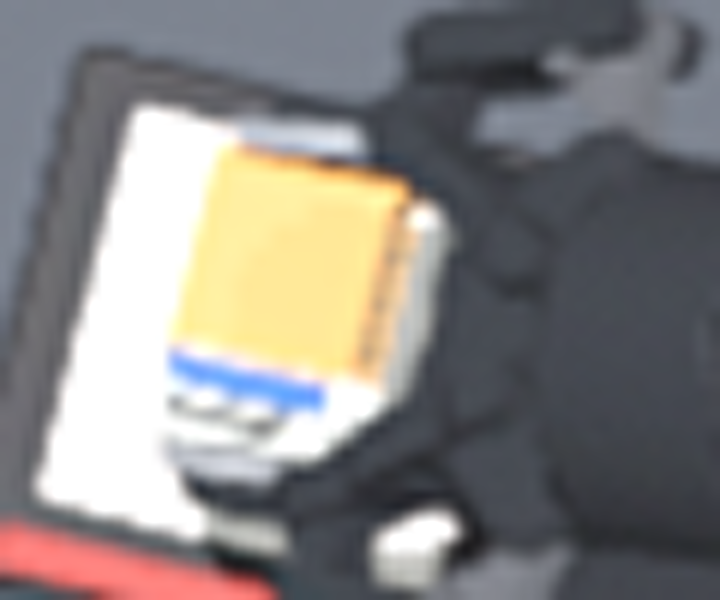

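Run:
```python
from h import *
ci=camera_info('wrist'); ct=camera_info('top')
z=np.array([[80,36],[665,47],[260,40],[240,507],[43,408],[127,411],[120,505]],float)
c,Rp,e=platepose(ci,z/4+[230,255]-.375,MODEL); p,Q=pose()
print('pnp',c,e.round(1)); M=Rp.as_matrix(); print(M.round(3),'heading',np.degrees(np.arctan2(M[1,1],M[0,1]))); print(Q.inv().apply(c-p))
zt=np.array([[222,147],[412,185],[380,382],[172,345]],float)/12+[320,195]-.46
P=onplane(ct,zt,.0955); print(P.round(4),'len',[np.linalg.norm(P[i]-P[i-1]).round(4) for i in range(4)])
u=(P[3]-P[0])+(P[2]-P[1]); u/=np.linalg.norm(u); print('head',np.degrees(np.arctan2(u[1],u[0])),'centre',P.mean(0)+.009*u)
```

```text
pnp [ 0.55200877 -0.02183493  0.09740906] [[ 0.2  0.1]
 [ 0.2  0.1]
 [-0.4 -0.1]
 [-0.6 -0.1]
 [-0.7  0.1]
 [ 0.8 -0.4]
 [ 0.6  0.3]]
[[ 0.035 -0.967 -0.251]
 [-0.039  0.25  -0.968]
 [ 0.999  0.043 -0.029]] heading 165.5353300121599
[-0.02341634  0.00018094 -0.00162855]
[[ 0.585  -0.0116  0.0955]
 [ 0.5767 -0.05    0.0955]
 [ 0.5367 -0.0429  0.0955]
 [ 0.5447 -0.0011  0.0955]] len [np.float64(0.0416), np.float64(0.0392), np.float64(0.0406), np.float64(0.0427)]
head 167.59903632758943 centre [ 0.55197207 -0.02447877  0.0955    ]
```

Both views put the plate centre at about (0.552, -0.023) and 0.096 high. The wrist view also shows the plate gripped about 2° skew, frosted end slightly high. I'll trim that out along with the 2–3 mm of position error.

Run:
```python
from h import *
p,Q=pose(); W=R.from_rotvec([-.031,-.033,0]); c=np.array([.552,-.0228,.096]); t=np.array([.55,-.0235,.0925])
print(p,rel(p,Q,t+W.apply(p-c),W*Q))
```

```text
[ 0.55568684 -0.00689657  0.07967979] [-0.028 -0.022  0.028  0.002 -0.001  0.004]
```

Emit:
apply_moves(series="-0.028 -0.022 0.028 0.002 -0.001 0.004 0.5;-0.028 -0.022 0.028 0.002 -0.001 0.004 0.5;-0.028 -0.022 0.028 0.002 -0.001 0.004 0.5;-0.028 -0.022 0.028 0.002 -0.001 0.004 0.5")

```text
clock: 12.98
tcp_pos: [0.5542, -0.0082, 0.0748]
orientation: [1.985, 1.513, -0.813]
contact_force: [-0.0, -0.1, 0.2]
grip_width: 0.059
```

Run:
```python
from h import *
ci=camera_info('wrist'); p,Q=pose(); w=grab_frame('wrist'); cv2.imwrite('pics/w7.png',w)
cv2.imwrite('pics/w7z.png',cv2.resize(w[255:399,230:422],(768,576),interpolation=cv2.INTER_CUBIC))
t=grab_frame('top'); cv2.imwrite('pics/t7z.png',cv2.resize(t[195:245,320:380],(720,600),interpolation=cv2.INTER_CUBIC))
print(get_obs())
```

```text
{'clock': 13.075, 'joints': array([ 0.75593152,  0.68782828, -0.56446207,  2.00673782, -0.71604559,
        0.66503339,  0.66634462]), 'qvel': array([ 7.02374609e-05,  8.19647378e-05, -5.47845576e-04,  2.55486780e-03,
       -2.25036896e-03, -2.21077025e-03,  1.15843007e-03]), 'tau': array([ 9.84458107e-03, -5.39070833e+01, -9.93579268e+00, -1.49910504e+01,
       -1.50545597e+00,  1.70920294e+00, -4.68167622e-03]), 'tcp_pos': array([ 0.55405071, -0.00814326,  0.07468611]), 'orientation': array([ 1.98515857,  1.51325459, -0.81274003]), 'contact_force': array([-0.33809348, -0.23891616, -0.31660261]), 'moment': array([-0.76532991,  0.24876309, -0.01434356]), 'grip_width': 0.05896862012367297}
```

View pics/w7z.png

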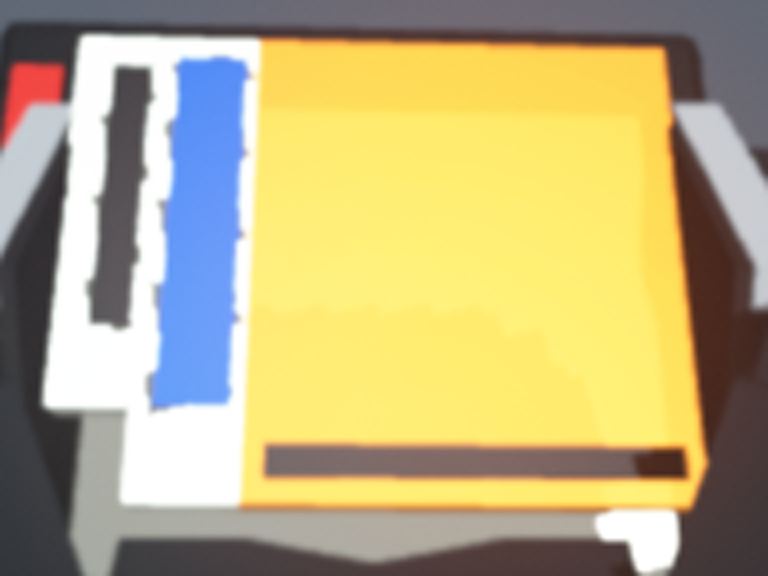

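View pics/t7z.png

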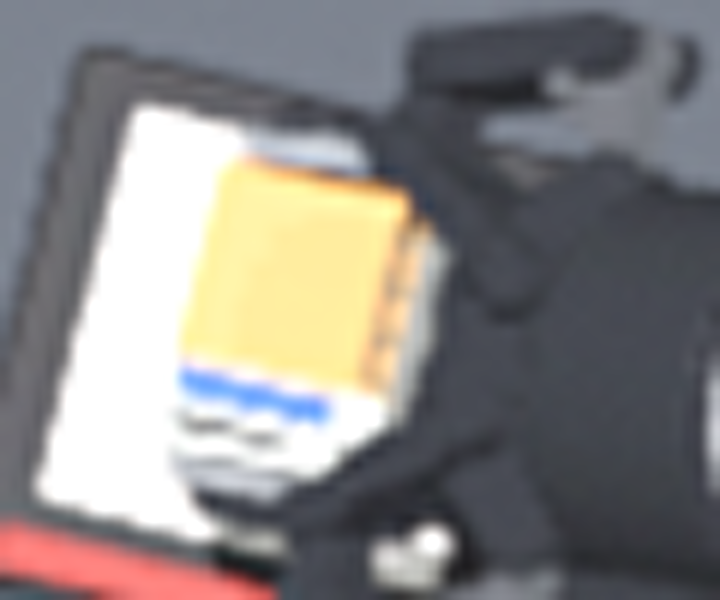

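Run:
```python
from h import *
ci=camera_info('wrist'); ct=camera_info('top')
z=np.array([[80,36],[665,47],[260,40],[240,507],[43,408],[127,411],[120,505]],float)
c,Rp,e=platepose(ci,z/4+[230,255]-.375,MODEL); p,Q=pose()
M=Rp.as_matrix(); print('pnp',c,M.round(3),'heading',np.degrees(np.arctan2(M[1,1],M[0,1])))
zt=np.array([[230,160],[412,188],[388,392],[182,362]],float)/12+[320,195]-.46
P=onplane(ct,zt,.093); u=(P[3]-P[0])+(P[2]-P[1]); u/=np.linalg.norm(u); print('head',np.degrees(np.arctan2(u[1],u[0])),'centre',P.mean(0)+.009*u)
# pad outer corners from top0
t=cv2.imread('pics/top0.png'); cv2.imwrite('pics/pad0.png',cv2.resize(t[190:262,305:385],(800,720))[:600])
```

```text
pnp [ 0.54981133 -0.02254642  0.09275415] [[ 0.003 -0.968 -0.251]
 [-0.009  0.251 -0.968]
 [ 1.     0.005 -0.008]] heading 165.4886720852928
head 169.24997665065362 centre [ 0.55003542 -0.02602221  0.093     ]
```

View pics/pad0.png

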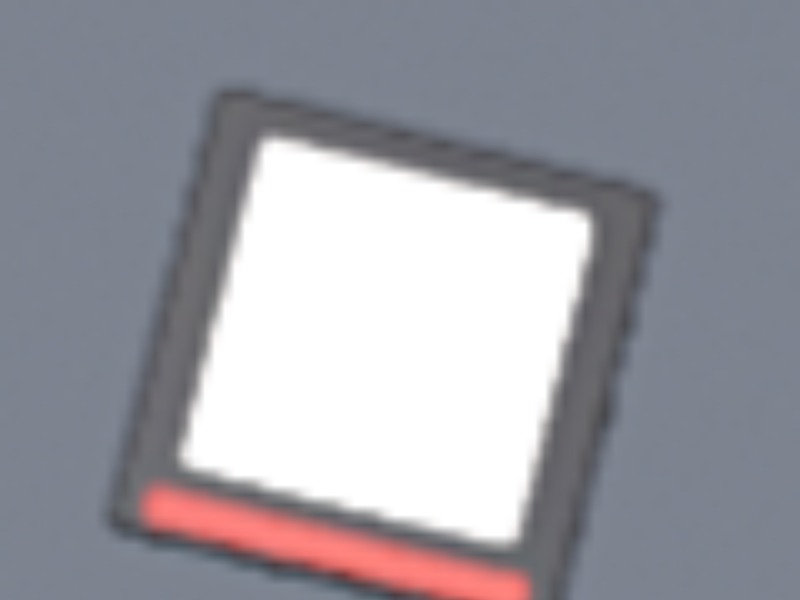

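The wrist view gives centre (0.550, -0.0225, 0.0928), tilt under 0.7° and heading 165.5°, against the pad's 165.6°. The coarse top view agrees on centre to about 3 mm. Handing in.

```bash
python3 -c "
from bench import hand_in,get_obs
o=get_obs();print(o['clock'],o['grip_width']);print(hand_in())"
```

```text
13.075 0.05896862012367297
the job is handed in; nothing more can be done
None
```

I pinched the amber plate by its short ends with the tool tilted 45°, drew it straight up out of the stand, and turned it label up. It was handed in at 13.1 s, still held over the middle of the light pad with its frosted end toward the red bar.

- **Position:** the last wrist view put the plate's centre at (0.550, -0.0225, 0.0928), about 1 mm from the measured pad centre and 81 mm above the pad's top.
- **Level and heading:** tilt was under 0.7°. The heading was 165.5°, and the red bar lies at 165.6°.
- **Grip:** firm at 59 mm with a 40 N setting, and the force readings were near zero at the end. The plate had been gripped about 2° skew, so I turned the tool to correct it before handing in.
- **Disagreement:** the much coarser top view read a heading of about 169° and a centre about 3 mm off. I put that down to hand-picked corners only a few pixels across and trusted the wrist view.
- **Other things:** after the plate was over the pad, the green plate and the other things looked in place by eye; I did not measure them.

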